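# Load the insulation test stand with solar modules

## Robot

A 6-joint arm with a two-finger parallel gripper is mounted at the origin on the work surface. World frame = base frame: x ahead of the robot, y to its left, z up, the work surface at z = 0. Lengths are in mm, angles in rad, forces in N, time in s.
With the tool pointing down it reaches from about 300 to 750 mm from the base axis. Payload 8.5 kg.
Tool frame: the origin (TCP) lies at the very end of the fingers, on their centre line; the grasp point (between the pads) lies 19 mm behind it (env.grip_depth is the distance from the TCP to the grasp point, in mm); z points along the fingers, y is the line along which they close (so a half turn about z gives the same grasp; the last joint's range is limited). The gripper opens to 88 mm and grips with 3 to 60 N. Pads are 18 mm wide; open, the fingers measure 123 mm over their backs; the gripper's body (75 mm by 187 mm) begins 45 mm behind the grasp point.
Start: joints at [0.941, 0.381, 1.297, -0, 1.464, -0.215], TCP at [221.643, 503.343, 238.748] pointing down, gripper open.
Joint ranges: [-3.11, 3.11], [-0.89, 2.33], [0.22, 2.48], [-1.42, 4.56], [0.17, 2.85], [-2.88, 2.88]. Speed limits (rad/s): [2.39, 2.39, 3.14, 3.14, 3.14, 3.14].

## Interface

Orientations are given as a unit quaternion [w, x, y, z].
In Python, from rig import env gives the robot as it stands. Calls block until the motion is done:
- env.reach(position, orientation): joint-space move of the TCP to a pose.
- env.move_straight(position, frame=None, rate=150): straight line of the TCP; frame=None keeps the orientation; rate is the mean speed in mm/s.
- env.set_joints(angles): joint-space move.
- env.release() and env.grab(strength=None): open the fingers fully, or close them until they stop; strength is the grip in N (None keeps the last).
- env.dwell(seconds).
- env.ik(position, orientation): joint angles nearest the present ones, or None.
- env.read_state(): the state.
- env.snapshot(name): name is "scene" or "top"; returns a dict with "color" (480x640x3 uint8, red, green, blue), "z_map" (480x640 float32, mm along the optical axis (not along the pixel's ray), 0 where there is no reading), "mtx" (3x3 intrinsics, pixels), "R" (3x3) and "t" (3): a world point X has camera coordinates R X + t. Camera axes: x right, y down, z forward; pixel columns grow to the right and rows downward; lengths in mm; the calibration is good to about 2 mm. A picture is of the moment at which its call begins.
A pose or a line that the arm cannot do raises env.PlanningError and nothing moves.
- env.finish_job(): hands the job in; it is judged then, once.
The state is a dict: "time_s": time; "joint_pos": joint angles; "joint_vel": joint speeds; "joint_torque": joint torques, N m; "tcp_pos": TCP position; "orientation": TCP orientation; "wrist_force": force on the tool from outside, world axes, zero at the start; "ft_torque": the same for the moment, N m; "gripper_width": finger opening in mm; "grasp_force": force on a finger pad.
Only numpy, scipy, OpenCV 4.12 (cv2) and the standard library are available. Lean on these libraries where they do the work, as an engineer would, in place of code of your own. Each camera call takes 0.05 s, during which the arm holds its last target. There are 200 camera calls.

## Task

Set up the next insulation test on the small solar modules. Push the amber guard all the way down first, move the two tested modules (green dots) from the sloping plate to lie flat in the green tray, and lay every waiting module from the blue mat flat on the sloping plate, lengthwise up the slope, with its short edge resting squarely against the brass ledge. Then pull the guard all the way up and only after that throw the test lever fully over; do not disturb the reel, bottle or meter.

Things in the scene. Friction and masses are not known exactly. Their poses are not given: they have to be found in the camera images.
- P1: a waiting solar module (may be absent): aluminium-framed slab 80 x 44 x 10 mm, 50 to 100 g, dark blue face with silver lines, white back, no green dot. Origin at its centre; x along the 80 mm side, y along the 44 mm side, z out of its face. Starts face up on the blue mat, 50 mm or more clear beside its long sides; on the plate either face may be up and either end down.
- P2: a waiting solar module (may be absent): aluminium-framed slab 80 x 44 x 10 mm, 50 to 100 g, dark blue face with silver lines, white back, no green dot. Origin at its centre; x along the 80 mm side, y along the 44 mm side, z out of its face. Starts face up on the blue mat, 50 mm or more clear beside its long sides; on the plate either face may be up and either end down.
- P3: a waiting solar module (may be absent): aluminium-framed slab 80 x 44 x 10 mm, 50 to 100 g, dark blue face with silver lines, white back, no green dot. Origin at its centre; x along the 80 mm side, y along the 44 mm side, z out of its face. Starts face up on the blue mat, 50 mm or more clear beside its long sides; on the plate either face may be up and either end down.
- P4: a waiting solar module (may be absent): aluminium-framed slab 80 x 44 x 10 mm, 50 to 100 g, dark blue face with silver lines, white back, no green dot. Origin at its centre; x along the 80 mm side, y along the 44 mm side, z out of its face. Starts face up on the blue mat, 50 mm or more clear beside its long sides; on the plate either face may be up and either end down.
- T1: a tested module: same slab as the waiting ones, 80 x 44 x 10 mm, but with a green dot 16 mm across on its face; origin at its centre, same axes. It starts lying on the sloping plate against the ledge, lengthwise up the slope.
- T2: a tested module: same slab as the waiting ones, 80 x 44 x 10 mm, but with a green dot 16 mm across on its face; origin at its centre, same axes. It starts lying on the sloping plate against the ledge, lengthwise up the slope.
- plate: sloping test plate: 380 mm wide, 118 mm from ledge to upper edge, tilted 25 degrees, facing the robot. Origin on its face at the foot of the ledge, mid-width, 52 mm above the table; x up the slope (away from the robot), y along the ledge, z out of the face. Brass ledge 6 mm thick, 14 mm proud; 14 mm end stops at y +-187. Seated module: centre at x 40, z 5 mm. Slippery: modules slide to the ledge.
- guard (a joint): amber clear guard on the robot's side of the plate, sliding up and down between two posts (30 mm square, 192 mm tall, 188 mm either side of its middle): height in m above its lowest position, 0 = all the way down, 0.12 = all the way up (stops at both ends). It stays where it is left; moving it takes about 3 N down, 10 N up. It starts raised.
- guard_grip (a point): middle of the black pull bar on top of the guard: straight bar 120 mm long along the plate's y, 16 x 16 mm in section, on two thin posts 100 mm apart, 24 mm of free room under it; centre 158 mm above the table with the guard down, 278 mm up, and 114 mm nearer the robot than the ledge's foot. z up, y along the bar. A fixed grey sheet 110 mm tall stands 12 mm before the guard.
- stand: the fixed test stand: grey base 235 x 410 mm, 12 mm tall, carrying the plate, the guard and the lever box. Origin on the table under the plate, 36 mm beyond the ledge; z up, x away from the robot, y along the ledge. Between ledge and guard is a deck 12 mm above the table, about 100 mm wide, with a terminal block 28 mm tall in its middle.
- tray: the green tray for tested modules: 220 x 170 mm, rim 14 mm tall and 5 mm thick, inner floor 5 mm above the table; origin at the centre of its underside, x along the 220 mm side, z up. Fixed. It lies left or right of the stand.
- mat: the blue rubber mat where the waiting modules lie: 220 x 200 x 3 mm, fixed; origin at the centre of its underside, x along the 220 mm side. It lies on the other side of the stand from the tray.
- test_lever (a joint): the test lever on the grey box before the guard, 90 mm right of its middle: 0 (off) to 1.0 rad (on). At 0 it leans 0.5 rad towards -y of the plate, at 1 it leans 0.5 rad towards +y; it stays where it is left, and a light push (about 1 N) on its ball moves it.
- test_lever_tip (a point): centre of the red ball (26 mm across) at the top of the test lever, 70 mm from its pivot, which is 34 mm above the table; the ball is about 95 mm above the table when off and on, 104 mm when upright. Axes turn with the lever.
- reel: bystander: flat silver ribbon reel, 72 mm across, 22 mm tall, on the table before the stand; origin at the centre of its underside
- flux: bystander: white bottle, 44 mm across, 100 mm tall, beyond the stand; origin at the centre of its underside
- meter: bystander: yellow hand meter lying flat, 130 x 68 x 34 mm, beyond the stand; origin at the centre of its underside

How it is judged (in metres and radians):
On the way, in this order (a step that is already met when the one before it is completed fails the run):
1. the guard is pushed all the way down (value of joint guard below 0.008 m), for 0.2 s.
2. with the guard down, the tested modules lie in the green tray and every waiting module rests on the sloping plate against the ledge, released (x of P1 in the frame of plate between 0.035 and 0.046 m and y of P1 in the frame of plate between -0.17 and 0.17 m and z of P1 in the frame of plate between 0.002 and 0.009 m and angle between the x axis of each of P1, P2, P3, P4 and the x axis of plate, either way round below 0.1 rad and linear speed of each of P1, P2, P3, P4, T1, T2 below 0.01 m/s and contact force between each of P1, P2, P3, P4, T1, T2 and the fingers below 0.05 N and x of P2 in the frame of plate between 0.035 and 0.046 m and y of P2 in the frame of plate between -0.17 and 0.17 m and z of P2 in the frame of plate between 0.002 and 0.009 m and x of P3 in the frame of plate between 0.035 and 0.046 m and y of P3 in the frame of plate between -0.17 and 0.17 m and z of P3 in the frame of plate between 0.002 and 0.009 m and x of P4 in the frame of plate between 0.035 and 0.046 m and y of P4 in the frame of plate between -0.17 and 0.17 m and z of P4 in the frame of plate between 0.002 and 0.009 m and x of T1 in the frame of tray between -0.085 and 0.085 m and y of T1 in the frame of tray between -0.07 and 0.07 m and z of each of T1, T2 in the frame of tray below 0.017 m and x of T2 in the frame of tray between -0.085 and 0.085 m and y of T2 in the frame of tray between -0.07 and 0.07 m and value of joint guard below 0.012 m), for 0.2 s.
3. the guard is pulled all the way up (value of joint guard above 0.112 m), for 0.2 s.
At the end, for the whole second after the job is handed in: Each waiting module flat on the plate (centre 2-9 mm off its face, 35-46 mm up from the ledge, within 170 mm of the middle, within 0.1 rad of the slope); tested modules flat in the tray (within 85 x 70 mm of its centre); all at rest, released; guard over 112 mm up; lever over 0.85 rad (x of P1 in the frame of plate between 0.035 and 0.046 m and y of P1 in the frame of plate between -0.17 and 0.17 m and z of P1 in the frame of plate between 0.002 and 0.009 m and angle between the x axis of each of P1, P2, P3, P4 and the x axis of plate, either way round below 0.1 rad and linear speed of each of P1, P2, P3, P4, T1, T2 below 0.01 m/s and contact force between each of P1, P2, P3, P4, T1, T2 and the fingers below 0.05 N and x of P2 in the frame of plate between 0.035 and 0.046 m and y of P2 in the frame of plate between -0.17 and 0.17 m and z of P2 in the frame of plate between 0.002 and 0.009 m and x of P3 in the frame of plate between 0.035 and 0.046 m and y of P3 in the frame of plate between -0.17 and 0.17 m and z of P3 in the frame of plate between 0.002 and 0.009 m and x of P4 in the frame of plate between 0.035 and 0.046 m and y of P4 in the frame of plate between -0.17 and 0.17 m and z of P4 in the frame of plate between 0.002 and 0.009 m and x of T1 in the frame of tray between -0.085 and 0.085 m and y of T1 in the frame of tray between -0.07 and 0.07 m and z of each of T1, T2 in the frame of tray below 0.017 m and x of T2 in the frame of tray between -0.085 and 0.085 m and y of T2 in the frame of tray between -0.07 and 0.07 m and value of joint guard above 0.112 m and value of joint test_lever above 0.85 rad); the robot touches nothing.
It fails at once if the test lever is thrown (over 0.5 rad) while the guard is not up (below 100 mm) (value of joint test_lever above 0.5 rad and value of joint guard below 0.1 m).
It fails at once if the reel, bottle or meter is moved more than 30 mm (distance of any of reel, flux, meter from where it was at the start of the episode above 0.03 m).
Of P1, P2, P3, P4 only 2 to 3 are there at a start; the rules pass over those that are not, and their reading is None.
At some moment in a run one of P1, P2, P3, P4 may be knocked a few centimetres aside while the robot is not near it.
Once in a run the grip may slacken for a moment while it holds something.
It also fails if it takes over 210 s, if anything falls off the work surface, if the arm or the gripper's body presses on something with over 40 N, if the wrist force passes 120 N, or if a joint passes its speed limit or range.

## Working session

There is one attempt and no reset: what is moved stays moved. The work goes in short steps, each a Python script; the robot and the scene stay as the last script left them, time stands still between calls to the robot, and variables do not carry over. Pictures are saved under pics/ and viewed, at most 14 in all, crops included, and the job is handed in when it is done.

```bash
mkdir -p pics; ls; cat > h.py <<'E'
import numpy as np, cv2
from rig import env
def snap(name,fn=None):
    s=env.snapshot(name)
    np.savez('pics/last_%s.npz'%name,**s)
    if fn: cv2.imwrite('pics/'+fn,s['color'][:,:,::-1])
    return s
def load(name): return dict(np.load('pics/last_%s.npz'%name))
def px2w(s,u,v,z=None):
    K,R,t=s['mtx'],s['R'],s['t']
    d=R.T@np.linalg.inv(K)@np.array([u,v,1.]); c=-R.T@t
    if z is None:
        return c+d*float(s['z_map'][int(round(v)),int(round(u))])
    return c+d*(z-c[2])/d[2]
def w2px(s,X):
    p=s['mtx']@(s['R']@np.asarray(X,float)+s['t']); return p[:2]/p[2]
E
python3 - <<'E'
from h import *
for n in('scene','top'):
    s=snap(n,n+'0.png'); print(n,s['R'].round(3).tolist(),(-s['R'].T@s['t']).round(1),s['mtx'].round(1).tolist(),(s['z_map']==0).mean())
st=env.read_state(); print(st['time_s'],st['orientation'],st['gripper_width'])
E
```

```text
pics
rig.py
scene [[0.224, 0.974, 0.02], [0.634, -0.13, -0.763], [-0.741, 0.183, -0.647]] [1290.6 -180.7  718.4] [[448.5, 0.0, 318.9], [0.0, 448.5, 243.7], [0.0, 0.0, 1.0]] 0.004104817708333333
top [[0.028, -1.0, 0.005], [-0.977, -0.028, -0.21], [0.21, 0.001, -0.978]] [ 322.3   20.1 1344.4] [[567.6, 0.0, 325.7], [0.0, 567.6, 243.2], [0.0, 0.0, 1.0]] 0.004098307291666666
0.1 [-2.66092895e-04  2.05908519e-01  9.78571042e-01 -5.71777958e-04] 88.02803948105537
```

View pics/top0.png

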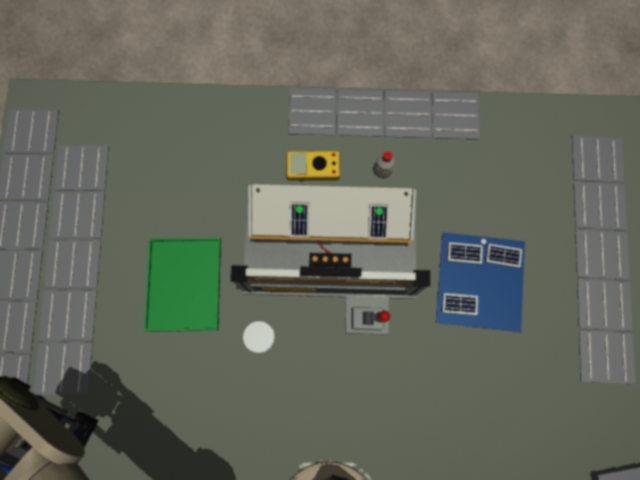

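View pics/scene0.png

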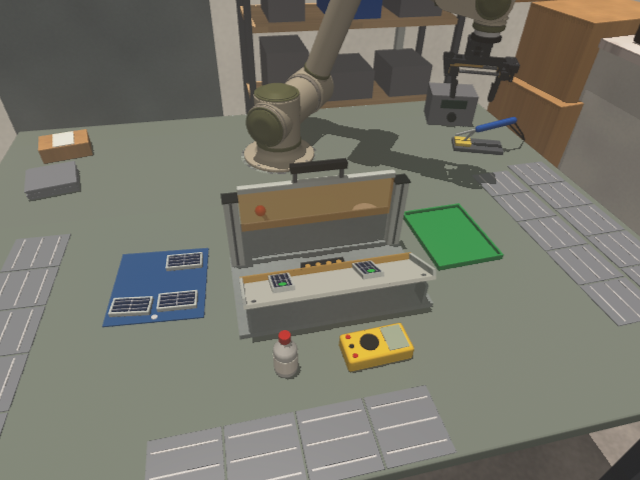

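The top view shows the tray at left (184,284) and the plate centred near (331,215), with tested modules at (300,219) and (379,221). The guard bar is at about (330,262) and the lever ball at (384,316). Three waiting modules lie on the mat at (465,252), (504,255) and (461,304). I'll enlarge.

```bash
python3 - <<'E'
from h import *
s=load('top')['color'][:,:,::-1]
a=cv2.resize(s[170:345,225:435],(800,667),interpolation=cv2.INTER_CUBIC)
a=cv2.resize(s[180:330,230:430],None,fx=4,fy=4,interpolation=cv2.INTER_CUBIC)
cv2.imwrite('pics/c1.png',a)
cv2.imwrite('pics/c2.png',cv2.resize(s[228:338,430:530],None,fx=5.4,fy=5.4,interpolation=cv2.INTER_CUBIC))
E
```

```text
(no output)
```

View pics/c1.png

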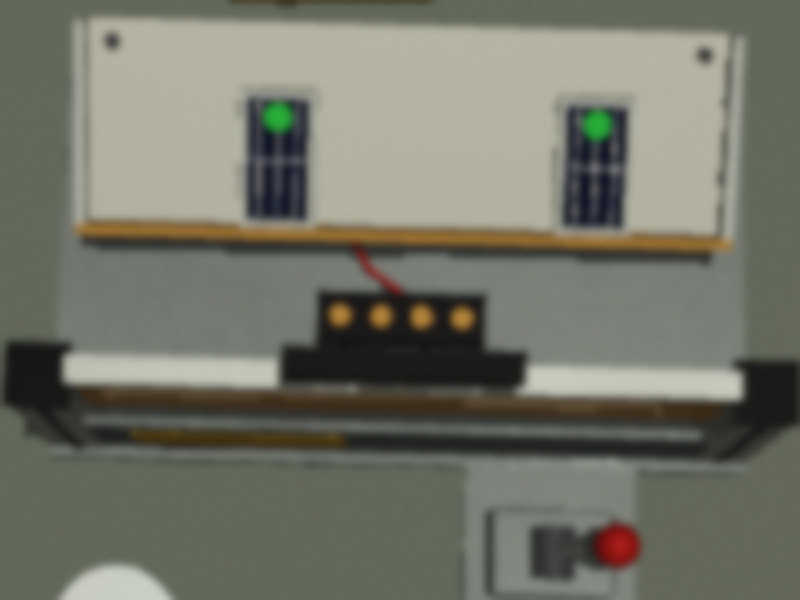

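View pics/c2.png

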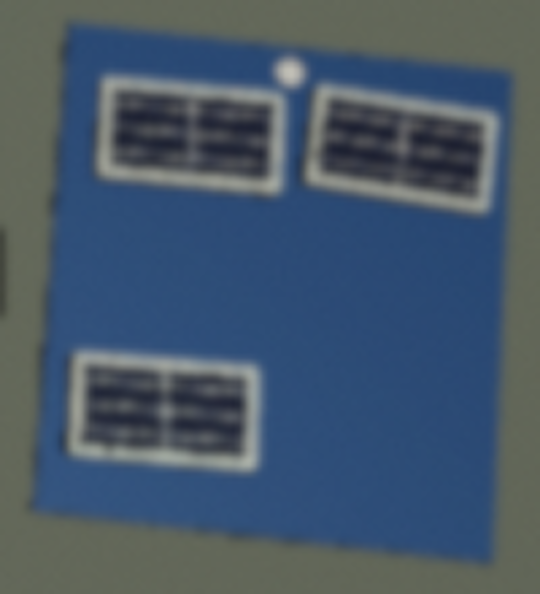

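The crops show the ledge running from (248.8,237) to (412.5,241) in full-image pixels. The guard bar spans (301,268) to (361,272), and the ball is at (384.2,316.5). Both green dots are at the upper ends of their modules. All three waiting modules lie flat, long side roughly along world y. Next I'll measure with code.

```bash
cat >> h.py <<'E'
def cloud(s):
    K,R,t=s['mtx'],s['R'],s['t']; v,u=np.mgrid[:480,:640]
    d=np.stack([u,v,np.ones_like(u)],-1)@np.linalg.inv(K).T*s['z_map'][...,None]
    P=(d-t)@R; P[s['z_map']==0]=np.nan; return P
def matmods(s,ztop=13,box=None):
    """modules on the mat: (x,y,angle of long side,size) on plane z=ztop"""
    P=np.stack([px2w(s,u,v,3)[:2] for u,v in [(434,230),(530,230),(530,336),(430,336)]])
    c=s['color'].astype(int); m=np.zeros((480,640),np.uint8)
    cv2.fillPoly(m,[np.array(MATPOLY if box is None else box,np.int32)],1)
    hsv=cv2.cvtColor(s['color'],cv2.COLOR_RGB2HSV)
    blue=(abs(hsv[...,0].astype(int)-109)<10)&(hsv[...,1]>120)&(hsv[...,2]>70)
    k=((~blue)&(m>0)).astype(np.uint8); out=[]
    for q in cv2.findContours(k,cv2.RETR_EXTERNAL,cv2.CHAIN_APPROX_NONE)[0]:
        if cv2.contourArea(q)<250: continue
        W=np.array([px2w(s,p[0,0],p[0,1],ztop)[:2] for p in q],np.float32)
        (x,y),(a,b),th=cv2.minAreaRect(W)
        if a<b: a,b,th=b,a,th+90
        out.append((x,y,np.radians(th)%np.pi,a,b))
    return out
MATPOLY=[(444,235),(523,243),(520,329),(439,321)]
E
python3 - <<'E'
from h import *
T,S=load('top'),load('scene'); PT,PS=cloud(T),cloud(S)
for m in matmods(T): print('mod',np.round(m,2))
def fit(P):
    P=P[~np.isnan(P[:,0])]; c=np.median(P,0)
    for _ in range(3):
        n=np.linalg.svd(P-P.mean(0),full_matrices=False)[2][2]; n*=np.sign(n[2]); c=P.mean(0); P=P[abs((P-c)@n)<4]
    return c,n,len(P),((P-c)@n).std()
for nm,Pc,poly in(('T',PT,[(318,195),(364,196),(362,230),(318,229)]),('S',PS,[(295,282),(350,272),(352,280),(300,290)])):
    m=np.zeros((480,640),np.uint8); cv2.fillPoly(m,[np.array(poly)],1)
    c,n,k,sd=fit(Pc[m>0]); print(nm,'plate c',c.round(1),'n',n.round(4),'tilt',np.degrees(np.arccos(n[2])),k,sd, 'yaw',np.degrees(np.arctan2(-n[1],-n[0])))
def dep(n,s,P,u,v):
    u,v=int(round(u)),int(round(v)); print(n,np.nanmedian(P[v-1:v+2,u-1:u+2].reshape(-1,3),0).round(1))
for n,u,v in(('mod465',465,253),('mod504',504,255),('mod461',461,304),('mat',485,280),('tray',184,284),('bar',331,271),('barL',310,270),('barR',352,273),('ball',384,316),('dotT1',299.5,209.5),('dotT2',379,211.5),('ledgeL',252,237.5),('ledgeR',409,241),('ledgeM',330,239)): dep('T '+n,T,PT,u,v)
for n,u,v in(('mod',184,261),('mod',131,306),('mod',178,300),('bar',319,166),('barL',297,168),('barR',342,164),('ball',260,211),('dot T2',284,284),('dot T1',369,269),('tray',450,235)): dep('S '+n,S,PS,u,v)
for nm,pts in(('ledge@z~64',[(248.75,235.8),(412.5,240.2)]),):
    for p in pts: print(nm,px2w(T,*p,64).round(1))
for p in[(151,238.5),(220,239),(219.5,330),(147,331)]: print('tray corner',px2w(T,*p,14).round(1))
for p in[(442,233),(525,241),(521,331),(436,322)]: print('mat corner',px2w(T,*p,3).round(1))
# green tray pixels in world, dots
E
```

```text
mod [ 472.5  -297.93    1.52   85.89   50.93]
mod [ 598.14 -360.59    1.52  182.09   63.45]
T plate c [668.5 -10.7  75.6] n [-0.4266 -0.0028  0.9044] tilt 25.254952252262836 1413 1.9886676724659826 yaw 0.37232129589113083
S plate c [669.9 -14.2  75.7] n [-0.4247 -0.0016  0.9053] tilt 25.12962344601112 524 0.5591974421903098 yaw 0.2143270358169762
T mod465 [ 593.6 -311.9   14.1]
T mod504 [ 591.  -407.    14.7]
T mod461 [ 471.3 -300.4   13.1]
T mat [ 531.6 -361.8    2.3]
T tray [501.5 355.1   3. ]
T bar [502.1   9.2 250.5]
T barL [502.5  50.1 252.2]
T barR [499.1 -31.8 251.7]
T ball [ 430.1 -110.1  107.7]
T dotT1 [668.6  82.3  87.1]
T dotT2 [668.7 -98.9  88.9]
T ledgeL [607.5 194.   59.7]
T ledgeR [ 609.1 -171.4   62.6]
T ledgeM [607.9  11.5  62. ]
S mod [ 481.  -299.3   12.5]
S mod [ 599.2 -405.5   13.4]
S mod [ 601.7 -311.7   13.7]
S bar [511.6   8.2 245.5]
S barL [511.3 -37.  246.5]
S barR [509.8  57.7 245.3]
S ball [ 505.8 -118.3  147.9]
S dot T2 [677.6 -96.8  90.1]
S dot T1 [666.2  82.   86.6]
S tray [505.5 357.5   2.8]
ledge@z~64 [609.6 199.5  64. ]
ledge@z~64 [ 610.2 -179.2   64. ]
tray corner [607.5 440.2  14. ]
tray corner [611. 275.  14.]
tray corner [395.1 261.7  14. ]
tray corner [388.1 429.2  14. ]
mat corner [ 643.9 -260.4    3. ]
mat corner [ 629.8 -461.4    3. ]
mat corner [ 413.2 -442.1    3. ]
mat corner [ 428.6 -243.1    3. ]
```

```bash
cat >> h.py <<'E'
from scipy.spatial.transform import Rotation as Ro
O=np.array([618.,10.,52.]); C25,S25=np.cos(np.radians(25)),np.sin(np.radians(25))
def pl(x,y,z): return O+np.array([x*C25-z*S25,y,x*S25+z*C25])   # plate -> world
DOWN=(0,0,-1); SL=(S25,0,-C25)
def quat(z,yang):
    """tool z axis, closing axis with heading yang (world)"""
    z=np.array(z,float); z/=np.linalg.norm(z); y=np.array([np.cos(yang),np.sin(yang),0]); y-=z*(y@z); y/=np.linalg.norm(y)
    q=Ro.from_matrix(np.stack([np.cross(y,z),y,z],1)).as_quat(); return q[[3,0,1,2]]
def best(p,z,yang):
    c=[]
    j0=np.array(env.read_state()['joint_pos'])
    for a in(yang,yang+np.pi):
        q=quat(z,a); j=env.ik(p,q)
        if j is not None: c.append((abs(np.array(j)-j0).max()+ .2*abs(j[5]),q))
    if not c: raise RuntimeError('no ik %s'%p)
    return min(c,key=lambda t:t[0])[1]
def info(tag=''):
    s=env.read_state(); print(tag,'t%.1f'%s['time_s'],'tcp',np.round(s['tcp_pos'],1),'F',np.round(s['wrist_force'],1),'w%.1f g%.1f'%(s['gripper_width'],s['grasp_force']),flush=True); return s
def opn(m):  return cv2.morphologyEx(m,cv2.MORPH_OPEN,np.ones((7,7),np.uint8))
E
sed -i "s/k=((~blue)&(m>0)).astype(np.uint8); out=\[\]/k=opn(((~blue)\&(m>0)).astype(np.uint8)); out=[]/; /P=np.stack(\[px2w(s,u,v,3)/d" h.py
python3 - <<'E'
from h import *
T=load('top')
for m in matmods(T): print('mod',np.round(m,2))
for u,v in((299.25,219.5),(379,221.2)): print('T',px2w(T,u,v,78).round(1))
for u,v,z in((384.2,316.5,95),): print('ball',px2w(T,u,v,z).round(1))
q=best([503,9,224],DOWN,0)
env.reach([503,9,300],q); info('above')
env.move_straight([503,9,224],rate=150); info()
env.grab(40); info('grab')
env.move_straight([503,9,145],rate=120); info('low')
for z in range(143,128,-2):
    env.move_straight([503,9,z],rate=60); s=info(z)
    if abs(s['wrist_force'][2])>18: break
snap('scene','guard.png'); P=cloud(load('scene'))
E
```

```text
mod [ 472.5  -297.93    1.52   85.89   50.93]
mod [ 591.62 -405.75    1.43   86.8    51.43]
mod [ 594.9  -312.62    1.51   86.8    51.47]
T [648.3  83.6  78. ]
T [ 649.6 -100.    78. ]
ball [ 430.1 -111.6   95. ]
above t2.2 tcp [502.9   9.7 300. ] F [0.1 0.6 0.6] w88.1 g0.0
 t2.8 tcp [503.4   9.2 224.7] F [ 0.2 -0.1  0.6] w88.1 g0.0
grab t3.9 tcp [503.   9. 224.] F [ 0.5 -0.1 -0.3] w15.3 g40.0
low t4.7 tcp [503.    9.  144.6] F [ 2.6 -1.2 -9.3] w14.9 g40.0
143 t5.0 tcp [503.    9.  143.3] F [ 1.1 -0.4 -1.4] w15.2 g40.0
141 t5.2 tcp [503.    9.  141.3] F [-0.1  0.2  1.6] w15.5 g40.0
139 t5.5 tcp [503.    9.  138.9] F [-0.2 -0.8  1.7] w15.3 g40.0
137 t5.7 tcp [503.1   9.  137.6] F [-2.8 -0.6  7.1] w15.1 g40.0
135 t6.0 tcp [503.2   9.  137.4] F [-10.1   0.6  26. ] w15.2 g40.0
```

View pics/guard.png

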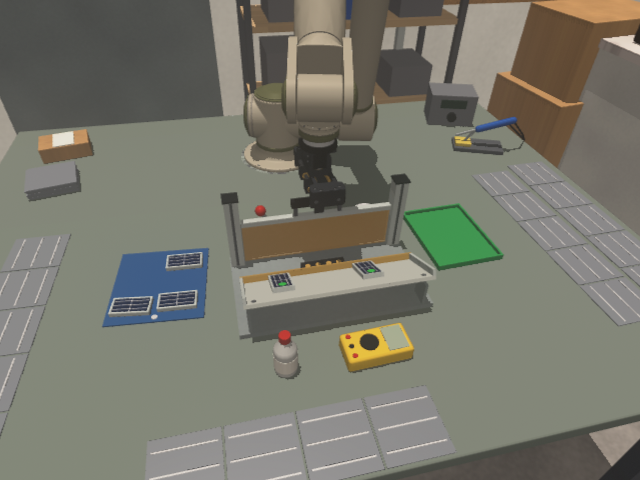

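The guard is down: its bar sits low between the posts at (320,195), and the downward stop force reached 26 N. Next come the tested modules.

```bash
cat >> h.py <<'E'
GR=25
def pick_plate(y,zt=3.0):
    p=pl(40,y-O[1],zt); up=pl(40,y-O[1],110); q=best(p,SL,np.pi/2)
    env.reach(up,q); env.move_straight(p,rate=120); info('at plate')
    env.grab(GR); info('grab'); env.move_straight(up,rate=150); s=info('lift'); return s['gripper_width']>30
def put_tray(dx,th=np.radians(3)):
    c=np.array([500.4+dx*np.cos(th),351.5+dx*np.sin(th)]); q=best([*c,9],DOWN,np.pi/2+th)
    env.reach([*c,120],q); s=info('over tray'); assert s['gripper_width']>30
    env.move_straight([*c,30],rate=150); env.move_straight([*c,9],rate=60); info('low')
    env.release(); env.move_straight([*c,140],rate=200); info('put')
E
python3 - <<'E'
from h import *
env.release(); env.move_straight([503,9,240],rate=200); info()
if pick_plate(83.6): put_tray(50)
snap('scene'); snap('top','t1.png')
E
```

```text
t7.8 tcp [502.6   9.1 239. ] F [ 0.3 -0.3 -1. ] w88.1 g0.0
at plate t10.2 tcp [653.1  83.6  72.3] F [-0.5  0.4 -0.2] w88.4 g0.0
grab t10.9 tcp [653.   83.6  71.6] F [-0.2 -1.3  0.9] w43.5 g25.0
lift t11.8 tcp [607.6  83.6 167.7] F [-0.3 -1.1 -0. ] w44.0 g25.0
over tray t12.9 tcp [550.8 353.1 119.9] F [ 0.5 -0.2 -1.3] w43.2 g25.0
low t14.1 tcp [550.2 354.1   8.7] F [ 0.1 -0.2 -0.9] w43.4 g25.0
put t15.7 tcp [549.8 353.9 138.7] F [ 0.2  0.2 -1.1] w88.2 g0.0
```

```bash
python3 - <<'E'
from h import *
env.reach([620,150,260],best([620,150,260],DOWN,np.pi/2))
if pick_plate(-100):
    env.move_straight([600,-60,260],rate=200); env.move_straight([600,200,260],rate=300); put_tray(-50)
env.reach([500,330,300],best([500,330,300],DOWN,np.pi/2))
snap('scene'); s=snap('top','t2.png')
for m in matmods(s): print('mod',np.round(m,2))
E
```

```text
at plate t18.9 tcp [ 653.2 -100.1   72.4] F [-0.6 -0.9  0.6] w88.2 g0.0
grab t19.6 tcp [ 653.  -100.    71.7] F [0.1 1.3 1.2] w43.5 g25.0
lift t20.5 tcp [607.6 -99.9 167.7] F [ 0.8 -0.3 -1.1] w43.5 g25.0
over tray t23.1 tcp [451.7 348.3 120.9] F [-0.7  1.7 -0.4] w43.4 g25.0
low t24.4 tcp [450.3 348.8   8.6] F [ 0.1 -0.7  0.2] w43.4 g25.0
put t26.0 tcp [450.  348.6 139. ] F [ 0.5  1.1 -1.9] w88.2 g0.0
mod [ 472.59 -297.94    1.52   85.89   51.12]
mod [ 591.62 -405.75    1.43   86.8    51.43]
mod [ 595.01 -312.63    1.51   86.8    51.25]
```

View pics/t2.png

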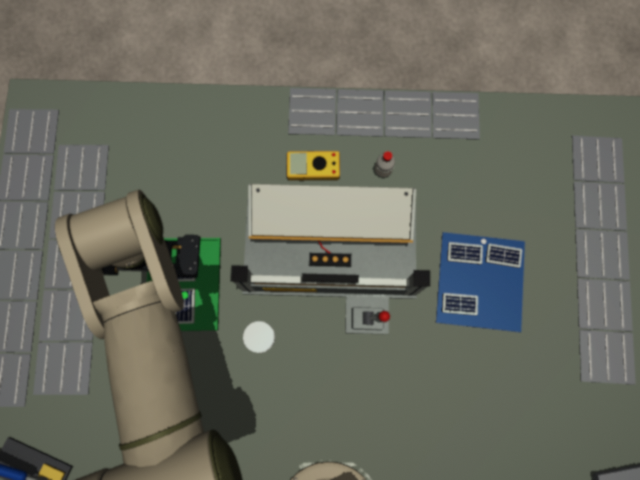

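The top view shows an empty plate, the guard bar at (330,279), and the three modules unmoved on the mat. One tested module is visible in the tray at (185,307); the arm hides the other. Now the first waiting module.

```bash
cat >> h.py <<'E'
def pick_mat(m):
    x,y,th=m[:3]; x+=1; a=th-np.pi/2; p=np.array([x,y,6.])
    q=best(p,DOWN,a); env.reach(p+[0,0,120],q); env.move_straight(p+[0,0,30],rate=200); env.move_straight(p,rate=60); info('at mat')
    env.grab(GR); info('grab'); env.move_straight(p+[0,0,200],rate=200); s=info('lift'); return s['gripper_width']>30
def put_plate(yp,x=45,z=5):
    w=pl(x,yp,110); env.reach([600,-200,260],best([600,-200,260],DOWN,np.pi/2))
    env.reach([600,w[1],260],best([600,w[1],260],SL,np.pi/2))
    env.move_straight(w,rate=150); s=info('over plate'); assert s['gripper_width']>30
    env.move_straight(pl(x,yp,25),rate=150); env.move_straight(pl(x,yp,z),rate=50); info('low')
    env.release(); env.move_straight(w,rate=200); env.move_straight([580,w[1],280],rate=250); info('put')
def mats(z=13):
    ms=matmods(snap('top'),z); 
    for m in ms: print('mod',np.round(m,2))
    return ms
E
python3 - <<'E'
from h import *
ms=mats(); m=min(ms,key=lambda m:abs(m[0]-472.5)+abs(m[1]+298))
env.reach([500,330,300],best([500,330,300],DOWN,np.pi/2)); w=[450,-298,300]
env.reach(w,best(w,DOWN,0))
ms=mats()
if pick_mat(m): put_plate(-110)
snap('scene','p1.png')
w=[500,200,300]; env.reach(w,best(w,DOWN,np.pi/2))
ms=mats()
cv2.imwrite('pics/p1c.png',cv2.resize(load('top')['color'][180:330,230:430,::-1],None,fx=4,fy=4))
E
```

```text
mod [ 472.6  -297.91    1.52   85.83   51.12]
mod [ 591.62 -405.75    1.43   86.8    51.43]
mod [ 594.93 -312.58    1.51   86.79   51.46]
mod [ 595.01 -312.63    1.51   86.8    51.25]
mod [ 526.61 -350.39    3.07  208.5   192.43]
at mat t31.4 tcp [ 473.6 -298.     5.9] F [-0.2  0.4  0.2] w88.3 g0.0
grab t32.1 tcp [ 473.6 -297.9    6. ] F [-0.1  0.1  1.1] w43.6 g25.0
lift t33.3 tcp [ 473.3 -297.6  204.9] F [ 0.6 -0.3 -1.9] w43.6 g25.0
over plate t35.9 tcp [ 612.9 -100.6  171.3] F [-0.4 -0.5 -1.3] w43.5 g25.0
low t37.1 tcp [ 656.7 -100.    75.3] F [0.6 0.1 0.2] w43.4 g25.0
put t39.2 tcp [579.9 -99.9 277.9] F [-0.4 -0.5 -1.1] w87.8 g0.0
mod [ 591.62 -405.75    1.43   86.8    51.43]
mod [ 594.9  -312.62    1.51   86.8    51.47]
```

View pics/p1c.png

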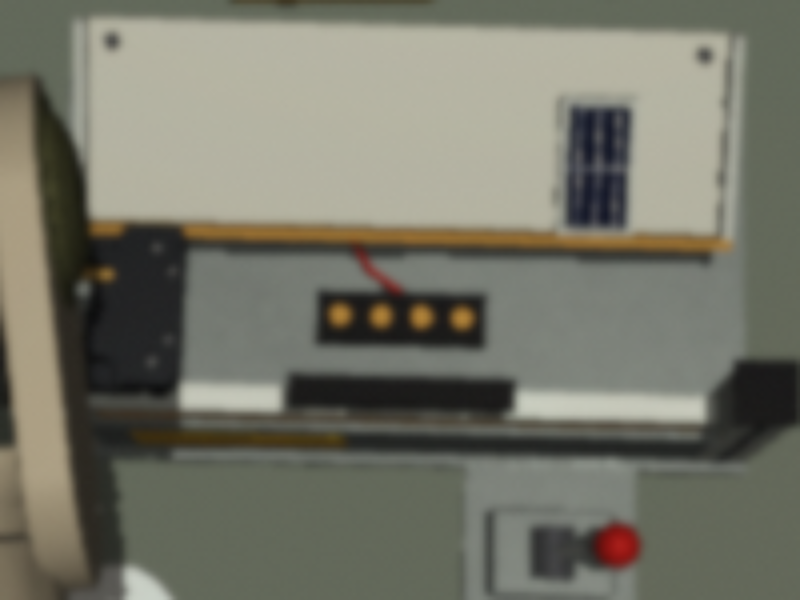

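```bash
python3 - <<'E'
from h import *
# arm now at left; use fresh measurement each time
ms=mats(); m=max(ms,key=lambda m:m[1])
if pick_mat(m): put_plate(0)
w=[500,200,300]; env.reach(w,best(w,DOWN,np.pi/2))
ms=mats()
E
```

```text
mod [ 591.62 -405.75    1.43   86.8    51.43]
mod [ 595.01 -312.57    1.51   86.92   51.25]
at mat t43.8 tcp [ 596.1 -312.6    6. ] F [1.2 0.3 1. ] w88.4 g0.0
grab t44.5 tcp [ 596.  -312.6    6. ] F [-1.  -0.   0.2] w43.5 g25.0
lift t45.7 tcp [ 595.7 -312.3  204.7] F [-0.2 -0.5 -1.7] w43.8 g25.0
over plate t48.7 tcp [612.9   9.4 171.4] F [ 0.  -0.2 -1. ] w43.6 g25.0
low t50.0 tcp [656.7  10.   75.3] F [-0.2  0.7 -1.1] w43.5 g25.0
put t52.1 tcp [579.9  10.  277.9] F [-0.7  0.4 -0.5] w88.0 g0.0
mod [ 591.62 -405.75    1.43   86.8    51.43]
```

The first module is seated on the ledge: its outline at crop (597,165) matches where T2 used to lie. Third module next.

```bash
python3 - <<'E'
from h import *
ms=mats(); m=ms[0]
if pick_mat(m): put_plate(110)
w=[400,-300,300]; env.reach([580,-100,280],best([580,-100,280],DOWN,np.pi/2)); env.reach(w,best(w,DOWN,0))
snap('scene'); s=snap('top','p3.png'); info()
cv2.imwrite('pics/p3c.png',cv2.resize(s['color'][180:330,140:430,::-1],None,fx=2.75,fy=2.75,interpolation=cv2.INTER_CUBIC))
E
```

```text
mod [ 591.62 -405.75    1.43   86.8    51.43]
at mat t56.5 tcp [ 592.7 -405.9    6. ] F [ 0.8 -0.5  0.5] w88.2 g0.0
grab t57.3 tcp [ 592.6 -405.7    6. ] F [0.  0.2 1.5] w43.6 g25.0
lift t58.4 tcp [ 592.3 -405.5  204.6] F [-0.5  0.2 -1.4] w43.7 g25.0
over plate t61.7 tcp [612.9 119.6 171.5] F [-0.1 -0.2 -0.2] w43.5 g25.0
low t63.0 tcp [656.6 120.   75.3] F [ 0.6  0.8 -2.2] w43.7 g25.0
put t65.0 tcp [579.9 119.9 277.8] F [-0.3  0.2 -0.9] w88.3 g0.0
 t67.1 tcp [ 400.8 -299.   299.9] F [ 0.4 -0.  -0.2] w88.4 g0.0
```

View pics/p3c.png

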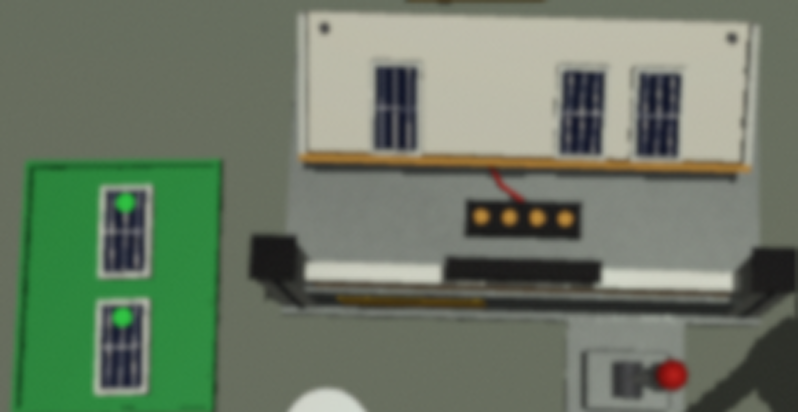

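All three modules are on the plate and both tested ones are in the tray. The middle one was knocked about 45 mm to the right, from its release point to crop (583,113). I'll check the seating numerically.

```bash
cat >> h.py <<'E'
def seat(name):
    s=load(name); R=np.array([[C25,0,-S25],[0,1,0],[S25,0,C25]]); K=s['mtx']
    A=s['R']@R; t=s['R']@O+s['t']  # plate->cam
    H=K@np.stack([A[:,0],A[:,1],A[:,2]*10+t],1); Hi=np.linalg.inv(H)
    # rectified: 2 px/mm, plate x -20..120, y -190..190 at z=10
    M=np.array([[0,-.5,190],[-.5,0,0],[0,0,1]]); M=np.array([[0,-.5,190.],[-.5,0,0],[0,0,1]])
    W=np.array([[0,-.5,120.],[-.5,0,190.],[0,0,1]])
    im=cv2.warpPerspective(s['color'],H@W,(760,280),flags=cv2.INTER_LINEAR|cv2.WARP_INVERSE_MAP)
    # output pixel (u,v) -> plate (x=120-.5v, y=190-.5u)
    k=opn((im.max(2)<105).astype(np.uint8)); 
    k=cv2.morphologyEx(k,cv2.MORPH_CLOSE,np.ones((13,13),np.uint8))
    for q in cv2.findContours(k,cv2.RETR_EXTERNAL,cv2.CHAIN_APPROX_NONE)[0]:
        if cv2.contourArea(q)<3000: continue
        (u,v),(a,b),th=cv2.minAreaRect(q); th=th if b>a else th-90
        print(name,'plate x %.1f y %.1f size %.0fx%.0f ang %.1f'%(120-.5*v,190-.5*u,a/2,b/2,th))
    return im
E
python3 - <<'E'
from h import *
a=seat('top'); b=seat('scene'); cv2.imwrite('pics/seat.png',np.vstack([a,b])[:,:,::-1])
E
```

```text
top plate x -14.0 y 5.5 size 11x369 ang 90.0
top plate x 38.8 y -109.9 size 70x35 ang -0.6
top plate x 38.2 y 110.0 size 72x35 ang 0.0
top plate x 39.2 y -46.1 size 35x71 ang 0.6
scene plate x 40.0 y 108.2 size 70x34 ang 0.0
scene plate x 41.5 y -111.6 size 70x35 ang -0.8
scene plate x 41.6 y -47.8 size 34x70 ang 0.9
scene plate x 64.8 y 179.7 size 10x111 ang 0.6
```

View pics/seat.png

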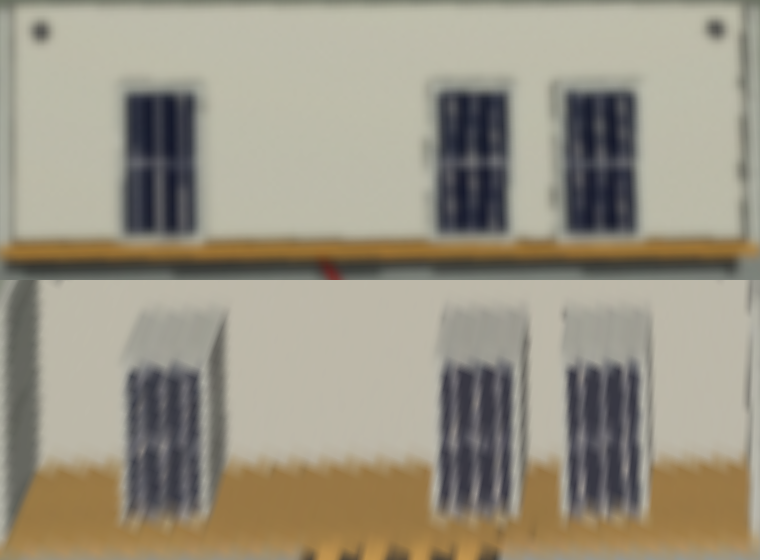

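All three are seated: x is about 39–41 mm, the angles are below 1° and y is −110, −47 and 110. Now I'll raise the guard.

```bash
python3 - <<'E'
from h import *
w=[503,9,260]; env.reach(w,best(w,DOWN,0)); env.move_straight([503,9,138.5],rate=150); info()
env.grab(50); s=info('grab'); 
env.move_straight([503,9,245],rate=100); info('up')
for z in range(248,275,2):
    env.move_straight([503,9,z],rate=60); s=info(z)
    if abs(s['wrist_force'][2])>28: break
env.dwell(.4)
snap('scene'); env.release(); z=env.read_state()['tcp_pos'][2]
env.move_straight([503,9,z+60],rate=150); w=[400,-250,300]; env.reach(w,best(w,DOWN,np.pi/2)); info()
s=snap('scene','g2.png'); T=snap('top'); P=cloud(T)
seat('top')
p=w2px(T,[503,9,286]).round().astype(int); print(p,P[p[1]-3:p[1]+4,p[0],:].round(0).tolist())
E
```

```text
t70.2 tcp [503.4   8.9 139.2] F [-0.4  0.1 -0.1] w87.8 g0.0
grab t71.3 tcp [503.    9.  138.5] F [-0.3  0.1  0.1] w14.9 g50.0
up t72.5 tcp [503.    9.  245.2] F [ 0.8  0.2 -0.9] w15.1 g50.0
248 t72.7 tcp [503.    9.  247.9] F [ 2.1 -0.1 -4.7] w15.2 g50.0
250 t73.0 tcp [503.    9.  249.9] F [ 3.3 -0.5 -7.4] w15.2 g50.0
252 t73.2 tcp [503.    9.  252.1] F [ 4.  -0.5 -7.1] w15.0 g50.0
254 t73.5 tcp [503.    9.  254.2] F [ 3.9 -0.1 -6.4] w15.3 g50.0
256 t73.7 tcp [503.    9.  256.2] F [ 3.  -0.6 -6.4] w15.3 g50.0
258 t74.0 tcp [503.    9.  258.2] F [ 2.6  0.3 -5.9] w15.2 g50.0
260 t74.2 tcp [502.9   9.  258.6] F [  6.9  -0.3 -16.9] w15.0 g50.0
262 t74.5 tcp [502.8   9.  258.7] F [ 11.8  -2.1 -29.8] w15.4 g50.0
 t77.7 tcp [ 400.3 -249.4  299.7] F [0.8 1.1 0.1] w87.8 g0.0
top plate x -14.0 y 5.5 size 11x369 ang 90.0
top plate x 38.7 y -109.8 size 71x35 ang -0.6
top plate x 38.2 y 110.0 size 72x35 ang 0.0
top plate x 39.2 y -46.1 size 35x71 ang 0.6
[331 267] [[509.0, 10.0, 288.0], [508.0, 10.0, 286.0], [506.0, 10.0, 287.0], [504.0, 10.0, 287.0], [502.0, 10.0, 286.0], [500.0, 10.0, 285.0], [499.0, 10.0, 284.0]]
```

View pics/g2.png

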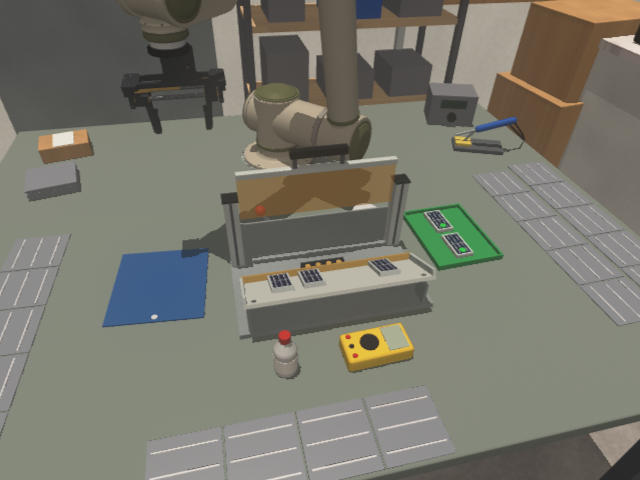

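The guard is fully up: the bar is at (319,152) and its top measures 286 mm. Both tested modules lie in the tray at (438,220) and (457,243). Now the lever.

```bash
python3 - <<'E'
from h import *
T=load('top'); p=w2px(T,[430,-112,95]); print('ball px',p)
for a in(40,30,20,10):
    z=(np.sin(np.radians(a)),0,-np.cos(np.radians(a)))
    try: q=best([434,-175,88],z,np.pi/2); best([434,-60,88],z,np.pi/2); break
    except RuntimeError as e: print(e)
print('tilt',a)
env.grab(10); env.reach([420,-180,190],q); env.move_straight([434,-175,88],rate=150); info()
for y in range(-150,-55,5):
    env.move_straight([434,y,88],rate=60); s=info(y)
    if abs(s['wrist_force'][1])>8: break
env.move_straight([434,y-15,88],rate=80); env.move_straight([400,y-30,200],rate=150)
w=[330,-300,300]; env.reach(w,best(w,DOWN,np.pi/2)); info()
snap('scene'); T=snap('top'); P=cloud(T); seat('top')
m=(T['color'][...,0]>130)&(T['color'][...,1]<60)&(T['color'][...,2]<60); m[:290]=0; m[340:]=0; v,u=np.nonzero(m); print('ball',u.mean(),v.mean(),px2w(T,u.mean(),v.mean(),95))
c=np.vstack([cv2.resize(T['color'][180:340,140:430,::-1],None,fx=2.5,fy=2.5,interpolation=cv2.INTER_CUBIC)]); cv2.imwrite('pics/fin.png',c)
E
```

```text
ball px [384.40120295 316.54709954]
tilt 40
 t80.8 tcp [ 434.5 -175.4   88.4] F [ 0.2  0.1 -0.4] w0.5 g0.0
-150 t81.4 tcp [ 434.2 -150.1   88.3] F [-0.1 -0.1  0.3] w0.4 g0.0
-145 t81.6 tcp [ 434.  -144.9   88. ] F [-0.4 -0.5 -0.3] w0.4 g0.0
-140 t81.9 tcp [ 434.  -139.7   88. ] F [ 0.7 -0.4 -0.1] w0.4 g0.0
-135 t82.1 tcp [ 434.  -134.8   88.1] F [-0.6  0.2  0.1] w0.7 g0.1
-130 t82.4 tcp [ 434.  -129.7   88. ] F [-0.  -0.3  1.2] w0.6 g0.1
-125 t82.6 tcp [ 433.9 -124.6   87.9] F [ 0.  -0.4  0.6] w0.9 g0.0
-120 t82.9 tcp [ 433.9 -119.6   87.9] F [-0.5  0.1  0.1] w0.5 g0.0
-115 t83.1 tcp [ 433.9 -114.7   88. ] F [ 1.  -0.1 -0.2] w0.4 g0.0
-110 t83.4 tcp [ 433.9 -109.7   88. ] F [ 0.  -0.   0.6] w-0.1 g0.0
-105 t83.6 tcp [ 433.9 -104.8   88. ] F [ 0.8 -0.2  0.4] w0.2 g0.0
-100 t83.9 tcp [434.  -99.8  88. ] F [ 0.3 -0.3 -0. ] w0.5 g0.0
-95 t84.1 tcp [434.  -94.8  88. ] F [ 0.2  0.4 -0.5] w0.8 g0.0
-90 t84.4 tcp [434.  -89.8  88. ] F [-0.3  0.9 -0.1] w-0.1 g0.0
-85 t84.6 tcp [434.  -84.8  88. ] F [-0.2  0.  -0.4] w-0.2 g0.0
-80 t84.9 tcp [434.  -79.9  88. ] F [ 0.6 -0.5  0.5] w0.5 g0.0
-75 t85.1 tcp [434.  -74.8  88. ] F [ 1.1  0.2 -0.3] w0.5 g0.0
-70 t85.4 tcp [434.5 -72.7  88.1] F [ -4.1 -13.5  -0.6] w0.4 g7.1
 t87.7 tcp [ 330.2 -299.   298.7] F [0.1 0.6 0.2] w0.5 g0.0
top plate x -14.0 y 5.5 size 11x369 ang 90.0
top plate x 38.8 y -109.9 size 70x35 ang -0.6
top plate x 38.2 y 110.0 size 72x35 ang 0.0
top plate x 39.2 y -46.1 size 35x71 ang 0.8
ball 355.0 315.25 [431.01162057 -47.52190724  95.        ]
```

View pics/fin.png

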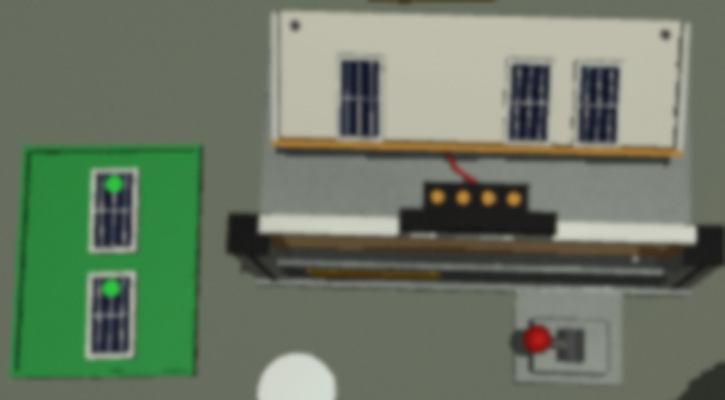

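The lever ball is fully over at (537,339): it moved 64 mm and stopped firmly. The guard is up, three modules are seated, and two tested ones are in the tray. Handing in.

```bash
python3 -c "
from rig import env; print(env.finish_job())"
```

```text
the job is handed in; nothing more can be done
None
```

The job is handed in with all five steps done at about 88 s of the 210 s allowed; the hand-in call gave no verdict. My final pictures and measurements show both tested modules in the tray, all three waiting modules seated on the plate, the guard fully up, the lever fully over, and the reel, bottle and meter undisturbed.

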